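# Reload the button-press dies in reverse order

### The job

Four press dies stand in a row in the wooden storage rack; move them into the empty aluminium loading rack so that the order is reversed as counted from the steel knob at one end of each rack: the die nearest the storage rack's knob goes into the cell farthest from the loading rack's knob, the next into the cell beside it, and so on. Take them one at a time, starting with the die nearest the storage rack's knob and working along the row, and set each down upright near the middle of its cell without tipping any over. Leave the stray fifth die on the worktop where it is.

Things in the scene. Friction and masses are not known exactly. Their poses are not given: they have to be found in the camera images.
- storage_rack: wooden bar with a row of four round recesses, full at the start; 268 x 68 x 12 mm, fixed. Origin on its underside (z = 0), at the middle of the row; x runs along the row towards the knob end, z up. Round steel knob (18 mm wide, top 29 mm up) at x = +134 mm. Recesses 52 mm wide, centres at x = +87, +29, -29, -87 mm, y = 0; floors 9 mm above the worktop, 3 mm below the rack's top face.
- loading_rack: aluminium bar with a row of four square cells, empty at the start; 268 x 68 x 12 mm, fixed. Origin on its underside (z = 0), at the middle of the row; x runs along the row towards the knob end, z up. Round steel knob (18 mm wide, top 29 mm up) at x = +134 mm. Cells 52 x 52 mm, centres at x = +87, +29, -29, -87 mm, y = 0; floors 9 mm above the worktop, 3 mm below the rack's top face.
- die_small: brown steel press die, the narrowest, 18 mm diameter, 24 mm high; it stands upright, origin at the centre of its underside, z up. It starts standing loose in one recess of the storage rack, up to 5 mm off its centre; can be gripped across from any side.
- die_tall: grey steel press die, the tallest, 25 mm diameter, 26 mm high; it stands upright, origin at the centre of its underside, z up. It starts standing loose in one recess of the storage rack, up to 5 mm off its centre; can be gripped across from any side.
- die_wide: grey steel press die, a wide stepped one, 29 mm diameter, 18 mm high; it stands upright, origin at the centre of its underside, z up. It starts standing loose in one recess of the storage rack, up to 5 mm off its centre; can be gripped across from any side.
- die_ring: flat open steel ring die, 33 mm diameter, 11 mm high; it stands upright, origin at the centre of its underside, z up. It starts standing loose in one recess of the storage rack, up to 5 mm off its centre; can be gripped across from any side.
- stray_die: another grey press die, 25 mm diameter, 16 mm high, standing on the bare worktop away from the racks, beyond the gap between them; not part of the row, leave it; origin at the centre of its underside
Not all that is in view belongs to the job. Leave any blue look-alike of the die_ring alone.

How it is judged:
By the outcome, as a careful person would: the job done as asked, in the order asked, and still so for the second after the job is handed in, with the robot touching nothing.
It also fails if it takes over 99 s, if anything falls off the work surface, if the arm or the gripper's body presses on something with over 40 N, if the wrist force passes 120 N, or if a joint passes its speed limit or range.

### The arm

A 7-joint arm with a two-finger parallel gripper is mounted at the origin on a cart in front of the work surface, level with it; the furniture and walls round the work are solid. World frame = base frame: x ahead of the robot, y to its left, z up, the work surface at z = 0. Lengths are in m, angles in rad, forces in N, time in s.
With the tool pointing down it reaches from about 0.4 to 0.85 m from the base axis. Payload 10.4 kg.
Tool frame: the origin (TCP) lies at the very end of the fingers, on their centre line; the grasp point (between the pads) lies 19 mm behind it; z points along the fingers, y is the line along which they close (so a half turn about z gives the same grasp; the last joint's range is limited). The gripper opens to 85 mm and grips with 20 to 120 N. Pads are 22 mm wide; open, the fingers measure 114 mm over their backs; the gripper's body (76 mm by 85 mm) begins 54 mm behind the grasp point. The pads swing forward as they close: fully open they stand 13 mm farther back than shut.
Start: joints at [1.111, 0.332, -0.065, 1.46, 0.022, 1.35, -0.088], TCP at [0.264, -0.566, 0.231] pointing down, gripper open.
Joint ranges: [-2.6, 2.6], [-0.5, 2.12], [-1.47, 1.34], [0.16, 2.42], [-1.27, 4.41], [0.06, 2.06], [-2.6, 2.6]. Speed limits (rad/s): [2.22, 2.22, 2.79, 2.79, 3.14, 3.14, 3.14].

### API

Orientations are given as a unit quaternion [x, y, z, w].
In Python, from workcell import manip gives the robot as it stands.
- The arm moves only by the shell command python3 -m jog 'ROWS' [FORCE]. ROWS is rows parted by semicolons, their numbers by spaces, 1 to 20 of them, each of 7 numbers: a rotation vector rx, ry, rz in rad, then dx, dy, dz in m, then the opening from 0.0 (shut) to 1.0 (fully open); each row is the pose to reach, as a shift and turn from the pose commanded when the command began, along the tool's axes at that moment; what a row does not reach only later rows make up. A row lasts 1/8 s, in which the tool goes at most 0.0625 m and 0.188 rad, less where a joint would pass 70% of its speed; a pose out of reach is approached as far as the arm can. The fingers move at their own pace and stop on an object; FORCE is the grip in N (left out, the last holds). Time passes only in rows, so rows that do not move let the fingers close. It prints the time, the measured TCP pose, the force, the opening and the grip force at its end.
- manip.get_obs(): the state, without advancing time (a new reading comes with each control period).
- manip.camera(name): name is "scene" or "top" or "wrist"; returns the picture (480x640x3 uint8, blue, green, red); there is no depth.
- manip.calibration(name): a dict with "fx", "fy", "cx", "cy" (pixels), "world_from_camera" (4x4, takes a point from camera to world coordinates); the wrist camera has in their place "tool_from_camera" (4x4, takes a point from camera to tool coordinates, whose origin is the TCP and whose axes are the flange's). Camera axes: x right, y up, looking along -z (the intrinsics and any distortion apply to the point x, -y, -z); pixel columns grow to the right and rows downward; lengths in m; the calibration is good to about 2 mm. A picture is of the moment at which its call begins: read the wrist's pose just before it. calibration takes no time and is no camera call.
- manip.hand_in(): hands the job in; it is judged then, once.
Trained networks look in the newest picture that a camera, given by its name, has taken for a name from the list of things; names that differ only in an ending like _2 or _b are one class to them, and where a whole thing is asked for, a point or a joint stands for the part that bears it (a point fixed in the world has none). Each returns a list of dicts, best first, with "confidence" (0 to 1); they miss things now and then, are a little off and sometimes report something else, mostly with a low value. They report only what shows in the picture. A call takes as long as a camera call. They do not tell look-alikes from the thing itself.
- manip.outline_of(camera, thing): "mask" (480x640 bool, what is visible of it) and "bbox" ([left, top, right, bottom] in pixels, round what is visible of it).
The state is a dict: "clock": time; "joint_pos": joint angles; "joint_velocities": joint speeds; "tau": joint torques, N m; "position": TCP position; "ee_rot": TCP orientation; "ft_force": force on the tool from outside, world axes, zero at the start; "torque": the same for the moment, N m; "grip_width": opening from 0.0 (shut) to 1.0 (fully open); "grasp_force": force on a finger pad.
Only numpy, scipy, OpenCV 4.12 (cv2) and the standard library are available. Lean on these libraries where they do the work, as an engineer would, in place of code of your own. Each camera call takes 0.05 s, during which the arm holds its last target. There are 200 camera calls.

## Working session

There is one attempt and no reset: what is moved stays moved. The work goes in short steps, Python scripts to look and compute and a shell command to move; the robot and the scene stay as the last step left them, time stands still between calls to the robot, and variables do not carry over. Pictures are saved under pics/ and viewed, at most 14 in all, crops included, and the job is handed in when it is done.

```bash
mkdir -p pics; ls; python3 - <<'E'
from workcell import manip
import cv2, numpy as np
o=manip.get_obs(); print({k:np.round(v,3) for k,v in o.items()})
for n in ("scene","top"):
    im=manip.camera(n); cv2.imwrite(f"pics/{n}0.png",im)
    c=manip.calibration(n); print(n,c)
print(manip.calibration("wrist"))
E
```

```text
pics
{'clock': np.float64(0.0), 'joint_pos': array([ 1.111,  0.333, -0.065,  1.461,  0.022,  1.35 , -0.088]), 'joint_velocities': array([-0.   ,  0.   ,  0.001, -0.001,  0.   ,  0.002, -0.001]), 'tau': array([-1.0000e-03, -6.2544e+01,  4.9000e-02, -3.9161e+01,  1.6000e-02,
        1.0000e-02, -0.0000e+00]), 'position': array([ 0.264, -0.566,  0.231]), 'ee_rot': array([ 0.976,  0.217, -0.   , -0.001]), 'ft_force': array([-0.906,  0.322,  1.071]), 'torque': array([ 0.008, -0.039, -0.064]), 'grasp_force': np.float64(0.0), 'grip_width': np.float64(0.998)}
scene {'fx': 558.1601769261503, 'fy': 558.1601769261503, 'cx': 317.9147846432769, 'cy': 235.38663992808034, 'world_from_camera': array([[-0.54010129,  0.50053681, -0.67657482, -0.25008204],
       [-0.84128282, -0.34317077,  0.41770448,  0.5887596 ],
       [-0.02310424,  0.79479351,  0.60644   ,  0.76079987],
       [ 0.        ,  0.        ,  0.        ,  1.        ]])}
top {'fx': 445.3988559615996, 'fy': 445.3988559615996, 'cx': 316.6362796976727, 'cy': 238.1508071952257, 'world_from_camera': array([[-6.85091833e-03,  9.92148826e-01, -1.24875024e-01,
         4.56474018e-01],
       [-9.99975829e-01, -6.94542542e-03, -3.21464964e-04,
         8.19611009e-02],
       [-1.18625126e-03,  1.24869804e-01,  9.92172427e-01,
         9.92372765e-01],
       [ 0.00000000e+00,  0.00000000e+00,  0.00000000e+00,
         1.00000000e+00]])}
{'fx': 416.11843724409147, 'fy': 416.11843724409147, 'cx': 322.3486412241648, 'cy': 239.6247140917964, 'tool_from_camera': array([[ 5.22025855e-04,  9.52943985e-01,  3.03145987e-01,
         7.79192332e-02],
       [ 9.99999861e-01, -4.73496197e-04, -2.33585244e-04,
        -3.42943682e-04],
       [-7.90551814e-05,  3.03146066e-01, -9.52944099e-01,
        -1.43180132e-01],
       [ 0.00000000e+00,  0.00000000e+00,  0.00000000e+00,
         1.00000000e+00]])}
```

View pics/top0.png

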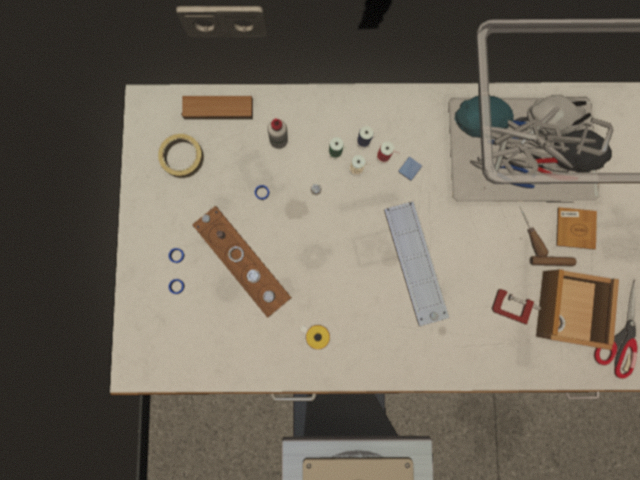

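View pics/scene0.png

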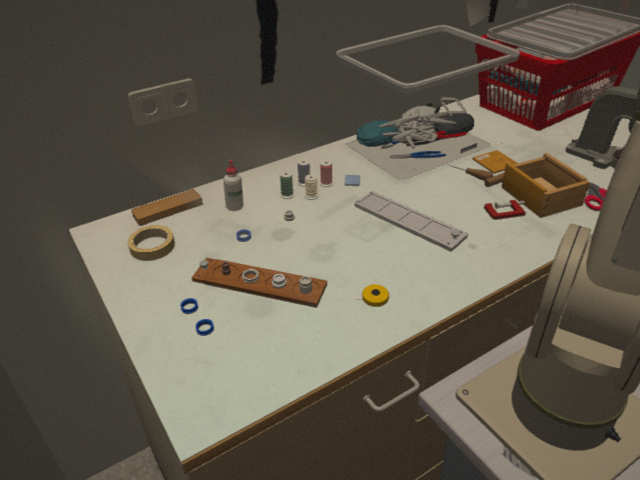

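The top view shows the storage rack with its knob at about (205,218), followed by small (221,234), ring (235,254), wide (253,275) and tall (268,296). The loading rack runs from (400,208) to (433,318). The stray die is at (316,189) and the blue rings are off the racks. Next I measure from both views and crop the knob ends.

```bash
cat > h.py <<'E'
from workcell import manip
import cv2, numpy as np
from scipy.spatial.transform import Rotation as R
def pose(name,obs=None):
    c=manip.calibration(name)
    if name=="wrist":
        T=np.eye(4);T[:3,:3]=R.from_quat(obs["ee_rot"]).as_matrix();T[:3,3]=obs["position"]
        return c,T@c["tool_from_camera"]
    return c,c["world_from_camera"]
def ray(cp,uv):
    c,T=cp
    d=T[:3,:3]@np.array([(uv[0]-c["cx"])/c["fx"],-(uv[1]-c["cy"])/c["fy"],-1.])
    return T[:3,3],d/np.linalg.norm(d)
def onz(cp,uv,z):
    o,d=ray(cp,uv);return o+d*(z-o[2])/d[2]
def proj(cp,p):
    c,T=cp;q=T[:3,:3].T@(np.asarray(p)-T[:3,3])
    return np.array([c["cx"]+c["fx"]*q[0]/-q[2],c["cy"]-c["fy"]*q[1]/-q[2]])
def tri(rays):
    A=sum(np.eye(3)-np.outer(d,d) for o,d in rays);b=sum((np.eye(3)-np.outer(d,d))@o for o,d in rays)
    p=np.linalg.solve(A,b);return p,max(np.linalg.norm(np.cross(d,p-o)) for o,d in rays)
E
python3 - <<'E'
from h import *
P={n:pose(n) for n in("scene","top")}
ims={n:manip.camera(n) for n in P}
for t in("storage_rack","loading_rack","die_small","die_ring","die_wide","die_tall","stray_die"):
    r=[]
    for n in P:
        for d in manip.outline_of(n,t)[:4]:
            m=d["mask"];v,u=np.nonzero(m);
            if len(u)==0: continue
            print(t,n,round(d["confidence"],2),d["bbox"],np.round([u.mean(),v.mean()],1),np.round(onz(P[n],[u.mean(),v.mean()],.012),3))
a=cv2.resize(ims["top"][190:335,185:300],None,fx=4,fy=4,interpolation=2)
b=cv2.resize(ims["top"][190:335,370:455],None,fx=4,fy=4,interpolation=2)
cv2.imwrite("pics/c1.png",np.hstack([a,b])[:600,:800])
E
```

```text
storage_rack top 0.69 [189.2, 204.0, 291.3, 316.2] [240.4 260.6] [0.531 0.251 0.012]
loading_rack scene 0.78 [353.2, 192.0, 468.5, 249.9] [411.4 220.7] [ 0.511 -0.132  0.012]
loading_rack top 0.7 [383.8, 205.1, 448.2, 326.3] [415.9 263.9] [ 0.521 -0.136  0.012]
die_small scene 0.47 [223.7, 259.2, 228.4, 275.3] [225.  268.5] [0.599 0.292 0.012]
die_small top 0.45 [216.6, 231.5, 222.5, 240.5] [220.6 234.9] [0.589 0.295 0.012]
die_ring scene 0.61 [244.7, 272.6, 260.2, 281.1] [249.6 275.9] [0.55  0.26  0.012]
die_ring scene 0.56 [181.4, 297.1, 198.1, 311.8] [188.4 305.8] [0.539 0.397 0.012]
die_ring scene 0.46 [195.5, 321.1, 212.1, 338.5] [204.4 326.3] [0.472 0.393 0.012]
die_ring top 0.57 [171.3, 282.4, 184.1, 290.4] [176.  284.8] [0.479 0.391 0.012]
die_ring top 0.4 [171.8, 248.2, 184.5, 265.2] [176.3 255.2] [0.544 0.392 0.012]
die_wide scene 0.6 [270.9, 273.2, 283.0, 289.9] [278.1 281.4] [0.503 0.221 0.012]
die_wide top 0.66 [244.7, 269.8, 259.9, 282.5] [253.2 275.6] [0.498 0.222 0.012]
die_wide top 0.53 [227.1, 244.0, 246.2, 263.4] [235.7 253.9] [0.546 0.261 0.012]
die_tall scene 0.48 [296.6, 275.1, 311.7, 294.3] [304.7 285.1] [0.463 0.182 0.012]
stray_die scene 0.66 [267.1, 275.0, 281.6, 287.0] [278.1 281.2] [0.503 0.221 0.012]
stray_die scene 0.48 [282.4, 211.4, 293.9, 220.4] [288.6 215.7] [0.687 0.089 0.012]
stray_die top 0.45 [309.0, 183.0, 318.9, 194.9] [315.4 189.2] [0.691 0.084 0.012]
```

View pics/c1.png

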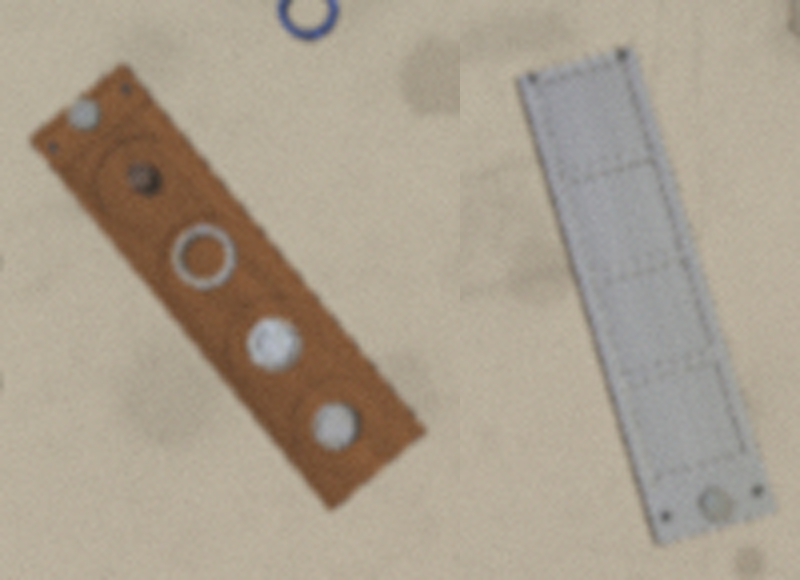

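Both knobs are clear: the storage rack's at about (206,218) and the loading rack's at about (434,315), on its near-robot end. So the row runs small, ring, wide, tall, and the small die goes in the far cell. The ring-shaped candidates are the grey one at (235,254), which sits in the rack and fits the description, and blue ones at (176,255), (176,286) and (262,192), which are decoys. Now the rack poses, then the wrist goes over the storage rack.

```bash
cat >> h.py <<'E'
def plan(xyz,yaw,obs=None):
    o=obs or manip.get_obs();Rt=R.from_quat(o["ee_rot"])
    Rg=R.from_matrix(np.array([[np.cos(yaw),np.sin(yaw),0],[np.sin(yaw),-np.cos(yaw),0],[0,0,-1.]]).reshape(3,3))
    d=Rt.inv().apply(np.array(xyz)-o["position"]);rv=(Rt.inv()*Rg).as_rotvec()
    print("rv",np.round(rv,4),"d",np.round(d,4),"rows>=",np.ceil(max(np.linalg.norm(d)/.0625,np.linalg.norm(rv)/.188)),"clock",round(float(o["clock"]),2))
E
python3 - <<'E'
from h import *
P=pose("top")
c=lambda u,v,x0:(x0+u/4,190+v/4)
def rack(k,e1,e2,k1,k2,x0):
    kn=onz(P,c(*k,x0),.029);f=(onz(P,c(*e1,x0),.012)+onz(P,c(*e2,x0),.012))/2
    n=(onz(P,c(*k1,x0),.012)+onz(P,c(*k2,x0),.012))/2
    d=n-f;print("len",np.linalg.norm(d[:2]),"centre",(n+f)/2,"yaw",np.arctan2(d[1],d[0]),"knob",kn,"yaw k",np.arctan2(*(kn-f)[[1,0]]), np.linalg.norm((kn-f)[:2]))
rack((83,113),(425,432),(333,510),(123,63),(31,138),185)
rack((717-460,502),(515-460,78),(632-460,47),(657-460,545),(776-460,508),370)
plan([.53,.25,.23],.86)
E
```

```text
len 0.2664282436777421 centre [0.53068151 0.24820174 0.012     ] yaw 0.6889226242893141 knob [0.62341215 0.32513891 0.029     ] yaw k 0.6906600948232601 0.253705601872476
len 0.26551577416959987 centre [ 0.52389235 -0.13614999  0.012     ] yaw -2.8754402998279636 knob [ 0.40970668 -0.16741902  0.029     ] yaw k -2.8749035690294504 0.2511475369797061
rv [ 1.000e-04  0.000e+00 -4.232e-01] d [ 0.586  -0.6274  0.0013] rows>= 14.0 clock 0.9
```

```bash
python3 -m jog '0 0 -0.13 0.3 -0.32 0 1;0 0 -0.13 0.3 -0.32 0 1;0 0 -0.13 0.3 -0.32 0 1;0 0 -0.13 0.3 -0.32 0 1;0 0 -0.13 0.3 -0.32 0 1;0 0 -0.13 0.3 -0.32 0 1;0 0 -0.13 0.3 -0.32 0 1;0 0 -0.13 0.3 -0.32 0 1;0 0 -0.253 0.586 -0.627 0 1;0 0 -0.253 0.586 -0.627 0 0.6;0 0 -0.253 0.586 -0.627 0 0.6;0 0 -0.253 0.586 -0.627 0 0.6;0 0 -0.253 0.586 -0.627 0 0.6;0 0 -0.253 0.586 -0.627 0 0.6;0 0 -0.253 0.586 -0.627 0 0.6;0 0 -0.253 0.586 -0.627 0 0.6;0 0 -0.253 0.586 -0.627 0 0.6;0 0 -0.253 0.586 -0.627 0 0.6'
python3 - <<'E'
from h import *
o=manip.get_obs();P=pose("wrist",o);im=manip.camera("wrist")
print(o["position"],o["ee_rot"]);np.savez("w1.npz",**{k:np.array(v) for k,v in o.items()});cv2.imwrite("pics/w1raw.png",im)
for t in("die_small","die_ring","die_wide","die_tall"):
    for d in manip.outline_of("wrist",t)[:3]:
        v,u=np.nonzero(d["mask"]);print(t,round(d["confidence"],2),np.round(d["bbox"]),len(u))
c=np.array([.5307,.2482,0]);e=np.array([np.cos(.69),np.sin(.69),0])
for x in(.087,.029,-.029,-.087,.120):
    cv2.drawMarker(im,tuple(int(a) for a in proj(P,c+e*x+[0,0,.009 if x!=.12 else .029])),(0,255,0),0,8,1)
cv2.imwrite("pics/w1.png",im)
E
```

```text
clock: 3.15
position: [0.5306, 0.2479, 0.2314]
ee_rot: [0.942, 0.337, 0.0, 0.001]
ft_force: [0.4, 0.5, 0.3]
grip_width: 0.601
grasp_force: 0.0
[0.53063449 0.24789279 0.23139323] [9.41503414e-01 3.37002845e-01 7.92863960e-05 6.31202670e-04]
die_small 0.7 [314. 101. 332. 126.] 371
die_ring 0.96 [461.  66. 504. 106.] 915
die_ring 0.68 [300. 157. 343. 196.] 760
die_ring 0.55 [172.  50. 216.  96.] 906
die_wide 0.91 [306. 228. 337. 263.] 847
die_tall 0.89 [308. 290. 334. 318.] 751
```

View pics/w1.png

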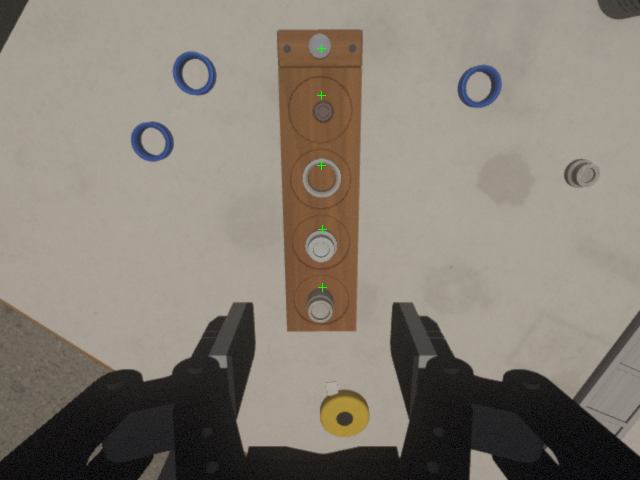

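The wrist view shows that the recess row sits about 14 mm further from the knob end than the bar middle, which agrees with "knob at x=+134". The recess circles are at about (320,109), (320,179), (320,242), (320,299). The grey ring is in the rack at (321,177), and the blue rings at (194,73), (152,141) and (480,86) are decoys. I take a second wrist view for heights.

```bash
python3 -m jog '0 0 0 0.06 0 0 0.6;0 0 0 0.06 0 0 0.6;0 0 0 0.06 0 0 0.6;0 0 0 0.06 0 0 0.6'
python3 - <<'E'
from h import *
o=manip.get_obs();P=pose("wrist",o);im=manip.camera("wrist");cv2.imwrite("pics/w2raw.png",im)
np.savez("w2.npz",**{k:np.array(v) for k,v in o.items()})
o1=dict(np.load("w1.npz"));P1=pose("wrist",o1);im1=cv2.imread("pics/w1raw.png")
for t in("die_small","die_ring","die_wide","die_tall"):
    for d in manip.outline_of("wrist",t)[:3]:
        v,u=np.nonzero(d["mask"]);print(t,round(d["confidence"],2),np.round(d["bbox"]),len(u))
a=cv2.resize(im1[25:325,265:375],None,fx=2,fy=2,interpolation=2)
b=cv2.resize(im[75:375,265:375],None,fx=2,fy=2,interpolation=2)
cv2.imwrite("pics/c2.png",np.hstack([a,b]))
# recess rims from first view
pts=[onz(P1,p,.012) for p in((320,109),(320,179),(320.5,242),(320.5,299))]
print(np.round(pts,4),[np.linalg.norm(pts[i]-pts[i+1]) for i in range(3)])
E
```

```text
clock: 3.9
position: [0.5762, 0.2874, 0.2322]
ee_rot: [0.941, 0.338, 0.001, 0.0]
ft_force: [0.7, -0.0, 0.2]
grip_width: 0.595
grasp_force: 0.0
die_small 0.84 [315. 174. 334. 197.] 346
die_ring 0.92 [453. 142. 494. 179.] 824
die_ring 0.86 [182. 130. 224. 170.] 746
die_ring 0.55 [304. 228. 343. 263.] 580
die_wide 0.57 [308. 286. 339. 322.] 785
die_tall 0.64 [312. 342. 335. 378.] 761
[[0.5886 0.2979 0.012 ]
 [0.5434 0.261  0.012 ]
 [0.4989 0.2239 0.012 ]
 [0.4546 0.1875 0.012 ]] [np.float64(0.058360907905918046), np.float64(0.05788155783561807), np.float64(0.057405761925442056)]
```

View pics/c2.png

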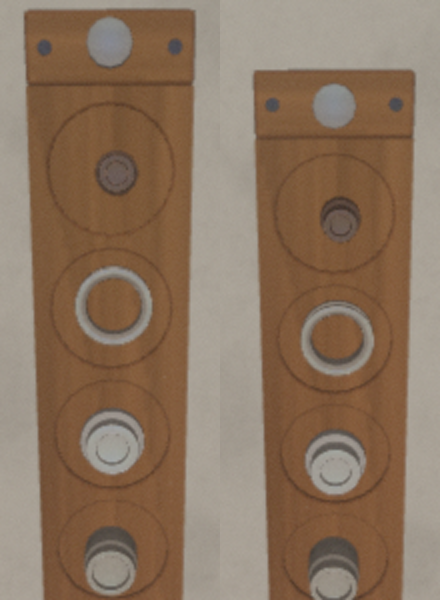

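The crops give the die tops. View 1: small (323.5,111.5), ring (321.5,178.5), wide (321,248.5), tall (320.5,311). View 2: (326,187), (323.5,245), (323,310), (323,367). I triangulate these along with the recess rims.

```bash
python3 - <<'E'
from h import *
P1,P2=[pose("wrist",dict(np.load(f"w{i}.npz"))) for i in(1,2)]
c=np.array([.5213,.2426,0]);e=np.array([np.cos(.69),np.sin(.69),0]);n=np.array([-e[1],e[0],0])
def show(name,a,b,h):
    p,r=tri([ray(P1,a),ray(P2,b)]); q=[onz(P1,a,h),onz(P2,b,h)]
    print(name,"tri",np.round(p,4),"res",round(r*1e3,1),"onz mean",np.round(sum(q)/2,4),"row x,y:",[np.round([(x-c)@e,(x-c)@n],4) for x in q])
for i,(a,b) in enumerate([((320,109),(322.5,181.5)),((320,179),(322.5,243.5)),((320.5,242),(322.5,300.5)),((320.5,299),(322.5,353))]): show(f"rim{i}",a,b,.012)
show("knob",(319.5,46),(322.5,127.5),.029)
for nm,a,b,h in[("small",(323.5,111.5),(326,187),.033),("ring",(321.5,178.5),(323.5,245),.020),("wide",(321,248.5),(323,310),.027),("tall",(320.5,311),(323,367),.035)]: show(nm,a,b,h)
E
```

```text
rim0 tri [0.5887 0.2978 0.0129] res 0.2 onz mean [0.5887 0.2977 0.012 ] row x,y: [array([ 0.0871, -0.0001]), array([ 0.087 , -0.0006])]
rim1 tri [0.5429 0.2601 0.0061] res 0.4 onz mean [0.544 0.261 0.012] row x,y: [array([0.0288, 0.0001]), array([ 0.0297, -0.0006])]
rim2 tri [0.4972 0.2222 0.0044] res 0.3 onz mean [0.4996 0.2241 0.012 ] row x,y: [array([-0.0291, -0.0002]), array([-0.0279, -0.0006])]
rim3 tri [0.4532 0.186  0.0078] res 0.3 onz mean [0.455  0.1875 0.012 ] row x,y: [array([-0.0865,  0.    ]), array([-0.0858, -0.0007])]
knob tri [0.6243 0.3272 0.0249] res 0.3 onz mean [0.6242 0.3271 0.029 ] row x,y: [array([ 0.1328, -0.    ]), array([ 0.1335, -0.0006])]
small tri [0.5892 0.2944 0.0294] res 0.3 onz mean [0.5894 0.2946 0.033 ] row x,y: [array([ 0.0853, -0.003 ]), array([ 0.086 , -0.0035])]
ring tri [0.5454 0.2607 0.0174] res 0.1 onz mean [0.5459 0.2611 0.02  ] row x,y: [array([ 0.0305, -0.0013]), array([ 0.0309, -0.0015])]
wide tri [0.4985 0.2227 0.0272] res 0.2 onz mean [0.4985 0.2226 0.027 ] row x,y: [array([-0.0303, -0.0007]), array([-0.0303, -0.0011])]
tall tri [0.4519 0.1846 0.0289] res 0.5 onz mean [0.4547 0.1869 0.035 ] row x,y: [array([-0.0874, -0.    ]), array([-0.0863, -0.0011])]
```

Heights and spacing match the text. The row centre is (0.521, 0.243), and each die measures within about 3.5 mm of its recess centre. Picking the small die.

```bash
python3 - <<'E'
from h import *
plan([.5894,.2945,.0145],.69)
E
```

```text
rv [ 0.0009 -0.0006 -0.0006] d [0.0144 0.0026 0.2174] rows>= 4.0 clock 4.15
```

```bash
python3 -m jog '0 0 0 0.0144 0.0026 0.06 0.6;0 0 0 0.0144 0.0026 0.12 0.6;0 0 0 0.0144 0.0026 0.16 0.6;0 0 0 0.0144 0.0026 0.19 0.6;0 0 0 0.0144 0.0026 0.205 0.6;0 0 0 0.0144 0.0026 0.2125 0.6;0 0 0 0.0144 0.0026 0.2175 0.6;0 0 0 0.0144 0.0026 0.2175 0.6;0 0 0 0.0144 0.0026 0.2175 0.6' 30; python3 -c "
from h import *
plan([.5894,.2945,.0145],.69)"
```

```text
clock: 5.28
position: [0.5896, 0.2953, 0.0146]
ee_rot: [0.941, 0.338, 0.001, 0.0]
ft_force: [-0.5, 0.5, -0.3]
grip_width: 0.594
grasp_force: 0.0
rv [ 0.0004 -0.0011 -0.0002] d [-0.0007  0.0005  0.0001] rows>= 1.0 clock 5.28
```

```bash
python3 -m jog '0 0 0 0 0 0 0;0 0 0 0 0 0 0;0 0 0 0 0 0 0;0 0 0 0 0 0 0;0 0 0 0 0 0 0;0 0 0 0 0 0 0' 30
```

```text
clock: 6.02
position: [0.5894, 0.2951, 0.0141]
ee_rot: [0.941, 0.338, 0.0, 0.0]
ft_force: [-1.2, -0.8, 5.3]
grip_width: 0.193
grasp_force: 29.4
```

```bash
python3 -m jog '0 0 0 0 0 -0.03 0;0 0 0 0 0 -0.09 0;0 0 0 0 0 -0.15 0;0 0 0 0 0 -0.18 0;0 0 0 0 0 -0.18 0' 30; python3 -c "
from h import *
plan([.5374,-.1324,.20],.2667)"
```

```text
clock: 6.65
position: [0.59, 0.2957, 0.1961]
ee_rot: [0.941, 0.338, 0.002, -0.0]
ft_force: [-0.5, -0.5, -2.1]
grip_width: 0.193
grasp_force: 29.4
rv [ 2.00e-04 -3.90e-03  4.23e-01] d [-0.313   0.2968 -0.0048] rows>= 7.0 clock 6.65
```

```bash
python3 -m jog '0 0 0.42 -0.313 0.297 -0.005 0;0 0 0.42 -0.313 0.297 -0.005 0;0 0 0.42 -0.313 0.297 -0.005 0;0 0 0.42 -0.313 0.297 -0.005 0;0 0 0.42 -0.313 0.297 -0.005 0;0 0 0.42 -0.313 0.297 -0.005 0;0 0 0.42 -0.313 0.297 -0.005 0;0 0 0.42 -0.313 0.297 -0.005 0;0 0 0.42 -0.313 0.297 -0.005 0;0 0 0.42 -0.313 0.297 -0.005 0;0 0 0.42 -0.313 0.297 -0.005 0' 30;python3 - <<'E'
from h import *
o=manip.get_obs();P=pose("wrist",o);im=manip.camera("wrist");cv2.imwrite("pics/w3raw.png",im)
np.savez("w3.npz",**{k:np.array(v) for k,v in o.items()})
c=np.array([.5374,-.1324,0]);a=.2667;e=np.array([np.cos(a),np.sin(a),0]);n=np.array([-e[1],e[0],0])
for x in(.087,.029,-.029,-.087):
    q=[tuple(int(round(t)) for t in proj(P,c+e*(x+s*.026)+n*w*.026+[0,0,.012])) for s,w in((1,1),(1,-1),(-1,-1),(-1,1))]
    for i in range(4): cv2.line(im,q[i],q[(i+1)%4],(0,0,255),1)
cv2.imwrite("pics/w3.png",im)
E
```

```text
clock: 8.02
position: [0.5369, -0.132, 0.1986]
ee_rot: [0.991, 0.135, -0.0, -0.0]
ft_force: [0.7, -0.4, -1.2]
grip_width: 0.187
grasp_force: 29.6
```

View pics/w3.png

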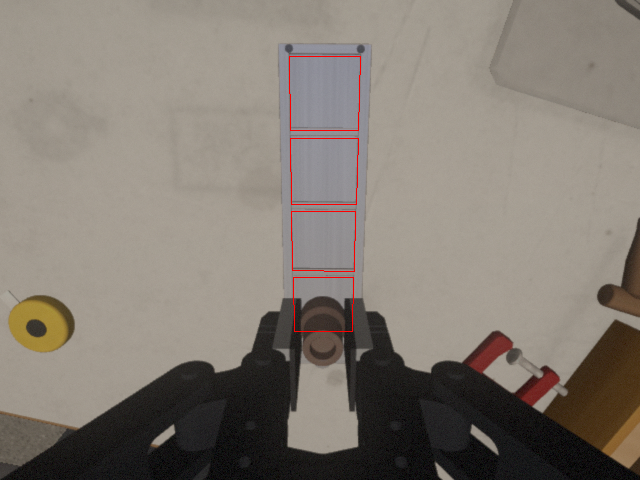

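The loading rack's cells line up with the predicted squares to 1–2 px: the far cell is at (325,93), and the small die is held upright in the pads at (322,335). I check the rack height from the end screws, using the top and wrist views, and plan the placing.

```bash
python3 -c "
from h import *
P=pose('wrist',dict(np.load('w3.npz')));T=pose('top')
for a,b in(((289,48),(388,209.25)),((361,48),(410.5,203.5))): print(tri([ray(P,a),ray(T,b)]))
plan([.6213,-.1095,.06],.2667);plan([.6213,-.1095,.0150],.2667)"
```

```text
(array([ 0.64378417, -0.07700875,  0.01549657]), np.float64(0.0005882472353911204))
(array([ 0.65674895, -0.12692466,  0.01737194]), np.float64(0.001289144255385333))
rv [-0.0001 -0.      0.0047] d [0.0874 0.0007 0.1387] rows>= 3.0 clock 8.07
rv [-0.0001 -0.      0.0047] d [0.0874 0.0007 0.1837] rows>= 4.0 clock 8.07
```

```bash
python3 -m jog '0 0 0.005 0.05 0.001 0 0;0 0 0.005 0.0874 0.001 0.04 0;0 0 0.005 0.0874 0.001 0.1 0;0 0 0.005 0.0874 0.001 0.14 0;0 0 0.005 0.0874 0.001 0.16 0;0 0 0.005 0.0874 0.001 0.17 0;0 0 0.005 0.0874 0.001 0.177 0;0 0 0.005 0.0874 0.001 0.181 0;0 0 0.005 0.0874 0.001 0.1835 0;0 0 0.005 0.0874 0.001 0.1835 0;0 0 0.005 0.0874 0.001 0.1835 0' 30; python3 -c "
from h import *
plan([.6213,-.1095,.0145],.2667)"
```

```text
clock: 9.45
position: [0.6215, -0.111, 0.0157]
ee_rot: [0.991, 0.132, 0.0, 0.0]
ft_force: [0.3, -0.0, -0.8]
grip_width: 0.19
grasp_force: 29.5
rv [ 0.0003 -0.0005 -0.002 ] d [ 0.0002 -0.0015  0.0012] rows>= 1.0 clock 9.45
```

```bash
python3 -m jog '0 0 0 0 -0.001 0.0008 0;0 0 0 0 -0.001 0.0014 0;0 0 0 0 -0.001 0.0014 0' 30
```

```text
clock: 9.82
position: [0.6211, -0.1098, 0.0141]
ee_rot: [0.991, 0.132, 0.0, -0.0]
ft_force: [-0.9, 1.4, 1.7]
grip_width: 0.189
grasp_force: 29.9
```

```bash
python3 -m jog '0 0 0 0 0 0 0.3;0 0 0 0 0 0 0.6;0 0 0 0 0 0 0.6;0 0 0 0 0 0 0.6;0 0 0 0 0 0 0.6;0 0 0 0 0 -0.03 0.6;0 0 0 0 0 -0.09 0.6;0 0 0 0 0 -0.14 0.6;0 0 0 0 0 -0.17 0.6;0 0 0 0 0 -0.17 0.6' 30; python3 -c "
from h import *
im=manip.camera('wrist');cv2.imwrite('pics/w4.png',im)
for d in manip.outline_of('wrist','die_small'): print(d['bbox'],d['confidence'])
plan([.5456,.2608,.17],.69);plan([.5456,.2608,.0140],.69)"
```

```text
clock: 11.08
position: [0.6223, -0.1099, 0.1868]
ee_rot: [0.991, 0.132, 0.002, 0.001]
ft_force: [0.1, 0.2, -1.2]
grip_width: 0.599
grasp_force: 0.0
[311.0, 203.5, 331.3, 229.7] 0.97
rv [ 0.000e+00  3.000e-04 -4.253e-01] d [ 0.0244 -0.3776  0.0134] rows>= 7.0 clock 11.18
rv [ 0.000e+00  3.000e-04 -4.253e-01] d [ 0.0245 -0.3776  0.1694] rows>= 7.0 clock 11.18
```

View pics/w4.png

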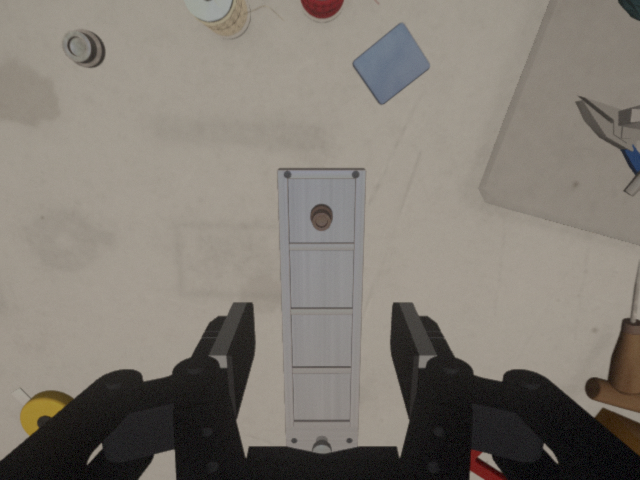

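The small die stands upright in the middle of the far cell at (321,217), and the loading rack's knob at (322,445) is at the near end. Next is the ring.

```bash
python3 -m jog '0 0 -0.425 0.0245 -0.3776 0 0.6;0 0 -0.425 0.0245 -0.3776 0 0.6;0 0 -0.425 0.0245 -0.3776 0 0.6;0 0 -0.425 0.0245 -0.3776 0 0.6;0 0 -0.425 0.0245 -0.3776 0 0.6;0 0 -0.425 0.0245 -0.3776 0 0.6;0 0 -0.425 0.0245 -0.3776 0 0.6;0 0 -0.425 0.0245 -0.3776 0 0.6;0 0 -0.425 0.0245 -0.3776 0.05 0.6;0 0 -0.425 0.0245 -0.3776 0.1 0.6;0 0 -0.425 0.0245 -0.3776 0.13 0.6;0 0 -0.425 0.0245 -0.3776 0.13 0.6;0 0 -0.425 0.0245 -0.3776 0.13 0.6;0 0 -0.425 0.0245 -0.3776 0.13 0.6'; python3 -c "
from h import *
o=manip.get_obs();print(o['joint_velocities'].round(3))
plan([.5456,.2608,.0135],.69)"
```

```text
clock: 12.92
position: [0.5469, 0.261, 0.0555]
ee_rot: [0.941, 0.338, 0.001, 0.0]
ft_force: [-0.0, 0.9, -0.6]
grip_width: 0.605
grasp_force: 0.0
[-0.003  0.002  0.001  0.005  0.    -0.002 -0.001]
rv [ 0.001  -0.0022 -0.0009] d [-0.0012 -0.0007  0.042 ] rows>= 1.0 clock 12.93
```

```bash
python3 -m jog '0 0 0 -0.001 -0.0007 0.02 0.6;0 0 0 -0.001 -0.0007 0.033 0.6;0 0 0 -0.001 -0.0007 0.039 0.6;0 0 0 -0.001 -0.0007 0.042 0.6;0 0 0 -0.001 -0.0007 0.042 0.6;0 0 0 -0.001 -0.0007 0.042 0;0 0 0 -0.001 -0.0007 0.042 0;0 0 0 -0.001 -0.0007 0.042 0;0 0 0 -0.001 -0.0007 0.042 0;0 0 0 -0.001 -0.0007 0.042 0' 35
```

```text
clock: 14.18
position: [0.5449, 0.261, 0.0125]
ee_rot: [0.941, 0.338, 0.0, 0.0]
ft_force: [-1.8, -1.3, 6.3]
grip_width: 0.355
grasp_force: 34.7
```

```bash
python3 -m jog '0 0 0 0 0 -0.015 0;0 0 0 0 0 -0.05 0;0 0 0 0 0 -0.09 0;0 0 0 0 0 -0.12 0;0 0 0 0 0 -0.12 0'; python3 -c "
from h import *
plan([.5654,-.1248,.06],.2667)"
```

```text
clock: 14.8
position: [0.5458, 0.2617, 0.1351]
ee_rot: [0.941, 0.338, 0.002, -0.0]
ft_force: [-0.4, -0.0, -1.6]
grip_width: 0.355
grasp_force: 34.8
rv [ 0.0006 -0.0048  0.4231] d [-0.2312  0.3105  0.0746] rows>= 7.0 clock 14.8
```

```bash
python3 -m jog '0 0 0.423 -0.231 0.3105 0 0;0 0 0.423 -0.231 0.3105 0 0;0 0 0.423 -0.231 0.3105 0 0;0 0 0.423 -0.231 0.3105 0 0;0 0 0.423 -0.231 0.3105 0 0;0 0 0.423 -0.231 0.3105 0 0;0 0 0.423 -0.231 0.3105 0 0;0 0 0.423 -0.231 0.3105 0 0;0 0 0.423 -0.231 0.3105 0.05 0;0 0 0.423 -0.231 0.3105 0.09 0;0 0 0.423 -0.231 0.3105 0.09 0;0 0 0.423 -0.231 0.3105 0.09 0;0 0 0.423 -0.231 0.3105 0.09 0'; python3 -c "
from h import *
plan([.5654,-.1248,.0128],.2667)"
```

```text
clock: 16.42
position: [0.5654, -0.1254, 0.044]
ee_rot: [0.991, 0.133, 0.001, 0.001]
ft_force: [-0.5, 0.5, -0.1]
grip_width: 0.356
grasp_force: 34.9
rv [ 0.0015 -0.0027  0.0007] d [ 0.0001 -0.0006  0.0312] rows>= 1.0 clock 16.43
```

```bash
python3 -m jog '0 0 0 0 -0.0006 0.015 0;0 0 0 0 -0.0006 0.024 0;0 0 0 0 -0.0006 0.029 0;0 0 0 0 -0.0006 0.031 0;0 0 0 0 -0.0006 0.031 0;0 0 0 0 -0.0006 0.031 0'
```

```text
clock: 17.18
position: [0.5634, -0.1251, 0.0123]
ee_rot: [0.991, 0.133, -0.001, 0.0]
ft_force: [-11.4, 2.0, 21.7]
grip_width: 0.359
grasp_force: 37.1
```

The ring is bedded at 22 N, so I ease up slightly and release.

```bash
python3 -m jog '0 0 0 0 0 -0.0012 0;0 0 0 0 0 -0.0012 0'; python3 -m jog '0 0 0 0 0 0 0.45;0 0 0 0 0 0 0.6;0 0 0 0 0 0 0.6;0 0 0 0 0 0 0.6;0 0 0 0 0 -0.02 0.6;0 0 0 0 0 -0.07 0.6;0 0 0 0 0 -0.12 0.6;0 0 0 0 0 -0.15 0.6;0 0 0 0 0 -0.15 0.6'; python3 -c "
from h import *
im=manip.camera('wrist');cv2.imwrite('pics/w5.png',im)
plan([.4985,.2226,.06],.69)"
```

```text
clock: 17.42
position: [0.5641, -0.1252, 0.0125]
ee_rot: [0.991, 0.133, 0.0, 0.0]
ft_force: [-2.7, 0.6, 7.4]
grip_width: 0.355
grasp_force: 35.7
clock: 18.55
position: [0.5655, -0.1251, 0.1663]
ee_rot: [0.991, 0.133, 0.003, 0.001]
ft_force: [-0.1, -0.5, -0.6]
grip_width: 0.599
grasp_force: 0.0
rv [ 0.0024 -0.0021 -0.4232] d [ 0.0277 -0.3531  0.1036] rows>= 6.0 clock 18.6
```

View pics/w5.png

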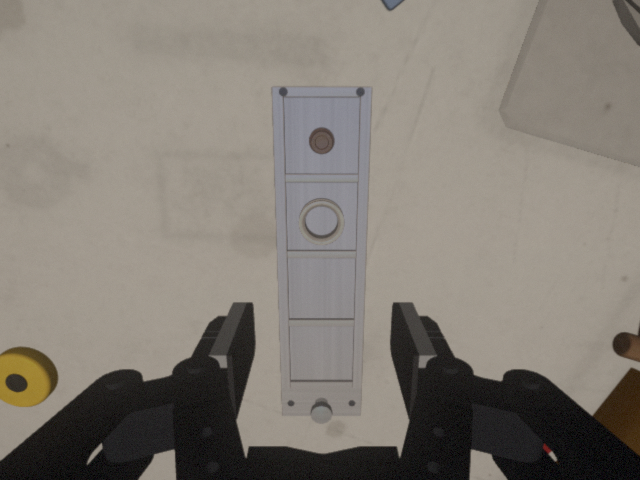

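The ring lies flat in the second cell at (321,221), nearly central. Next is the wide die.

```bash
python3 -m jog '0 0 -0.423 0.0277 -0.353 0 0.6;0 0 -0.423 0.0277 -0.353 0 0.6;0 0 -0.423 0.0277 -0.353 0 0.6;0 0 -0.423 0.0277 -0.353 0 0.6;0 0 -0.423 0.0277 -0.353 0 0.6;0 0 -0.423 0.0277 -0.353 0 0.6;0 0 -0.423 0.0277 -0.353 0 0.6;0 0 -0.423 0.0277 -0.353 0.05 0.6;0 0 -0.423 0.0277 -0.353 0.1 0.6;0 0 -0.423 0.0277 -0.353 0.105 0.6;0 0 -0.423 0.0277 -0.353 0.105 0.6;0 0 -0.423 0.0277 -0.353 0.105 0.6'; python3 -c "
from h import *
plan([.4985,.2226,.0135],.69)"
```

```text
clock: 20.1
position: [0.4988, 0.223, 0.0591]
ee_rot: [0.941, 0.338, 0.001, 0.0]
ft_force: [-0.7, -0.7, 0.5]
grip_width: 0.6
grasp_force: 0.0
rv [ 0.0012 -0.0026 -0.0006] d [-0.0006  0.0001  0.0456] rows>= 1.0 clock 20.1
```

```bash
python3 -m jog '0 0 0 -0.0005 0 0.022 0.6;0 0 0 -0.0005 0 0.036 0.6;0 0 0 -0.0005 0 0.042 0.6;0 0 0 -0.0005 0 0.0452 0.6;0 0 0 -0.0005 0 0.0452 0.6;0 0 0 -0.0005 0 0.0452 0;0 0 0 -0.0005 0 0.0452 0;0 0 0 -0.0005 0 0.0452 0;0 0 0 -0.0005 0 0.0452 0;0 0 0 -0.0005 0 0.0452 0' 35
```

```text
clock: 21.35
position: [0.4975, 0.2225, 0.0125]
ee_rot: [0.941, 0.338, 0.0, 0.0]
ft_force: [-1.4, -1.4, 5.7]
grip_width: 0.321
grasp_force: 34.3
```

```bash
python3 -m jog '0 0 0 0 0 -0.015 0;0 0 0 0 0 -0.05 0;0 0 0 0 0 -0.09 0;0 0 0 0 0 -0.12 0;0 0 0 0 0 -0.12 0'; python3 -c "
from h import *
plan([.5094,-.1400,.045],.2667)"
```

```text
clock: 21.98
position: [0.4984, 0.2232, 0.1349]
ee_rot: [0.941, 0.338, 0.002, 0.0]
ft_force: [-0.7, -0.2, -1.1]
grip_width: 0.32
grasp_force: 34.6
rv [ 0.0011 -0.0045  0.4232] d [-0.223   0.287   0.0895] rows>= 6.0 clock 21.98
```

```bash
python3 -m jog '0 0 0.423 -0.223 0.287 0 0;0 0 0.423 -0.223 0.287 0 0;0 0 0.423 -0.223 0.287 0 0;0 0 0.423 -0.223 0.287 0 0;0 0 0.423 -0.223 0.287 0 0;0 0 0.423 -0.223 0.287 0 0;0 0 0.423 -0.223 0.287 0 0;0 0 0.423 -0.223 0.287 0.05 0;0 0 0.423 -0.223 0.287 0.088 0;0 0 0.423 -0.223 0.287 0.088 0;0 0 0.423 -0.223 0.287 0.088 0;0 0 0.423 -0.223 0.287 0.088 0'; python3 -c "
from h import *
plan([.5094,-.1400,.0133],.2667)"
```

```text
clock: 23.48
position: [0.509, -0.141, 0.0457]
ee_rot: [0.991, 0.133, 0.001, 0.001]
ft_force: [0.4, -0.6, -0.6]
grip_width: 0.317
grasp_force: 34.7
rv [ 0.0016 -0.0023  0.0004] d [ 0.0006 -0.0009  0.0324] rows>= 1.0 clock 23.48
```

```bash
python3 -m jog '0 0 0 0.0006 -0.0009 0.015 0;0 0 0 0.0006 -0.0009 0.024 0;0 0 0 0.0006 -0.0009 0.029 0;0 0 0 0.0006 -0.0009 0.0315 0;0 0 0 0.0006 -0.0009 0.0315 0;0 0 0 0.0006 -0.0009 0.0315 0'
```

```text
clock: 24.22
position: [0.5083, -0.1399, 0.0125]
ee_rot: [0.991, 0.133, 0.0, 0.0]
ft_force: [-0.3, -0.2, -1.2]
grip_width: 0.321
grasp_force: 34.8
```

```bash
python3 -m jog '0 0 0 0 0 0.0005 0;0 0 0 0 0 0.0005 0'
```

```text
clock: 24.48
position: [0.5083, -0.1399, 0.0124]
ee_rot: [0.991, 0.133, 0.0, 0.0]
ft_force: [-2.9, 0.7, 6.2]
grip_width: 0.321
grasp_force: 35.4
```

Light contact. I release.

```bash
python3 -m jog '0 0 0 0 0 0 0.42;0 0 0 0 0 0 0.6;0 0 0 0 0 0 0.6;0 0 0 0 0 0 0.6;0 0 0 0 0 -0.02 0.6;0 0 0 0 0 -0.07 0.6;0 0 0 0 0 -0.12 0.6;0 0 0 0 0 -0.15 0.6;0 0 0 0 0 -0.15 0.6'; python3 -c "
from h import *
im=manip.camera('wrist');cv2.imwrite('pics/w6.png',im)
plan([.4547,.1869,.06],.69)"
```

```text
clock: 25.6
position: [0.5097, -0.14, 0.1658]
ee_rot: [0.991, 0.133, 0.002, 0.001]
ft_force: [-0.8, -0.7, -0.5]
grip_width: 0.599
grasp_force: 0.0
rv [ 0.0026 -0.0018 -0.4231] d [ 0.0338 -0.3298  0.1033] rows>= 6.0 clock 25.65
```

View pics/w6.png

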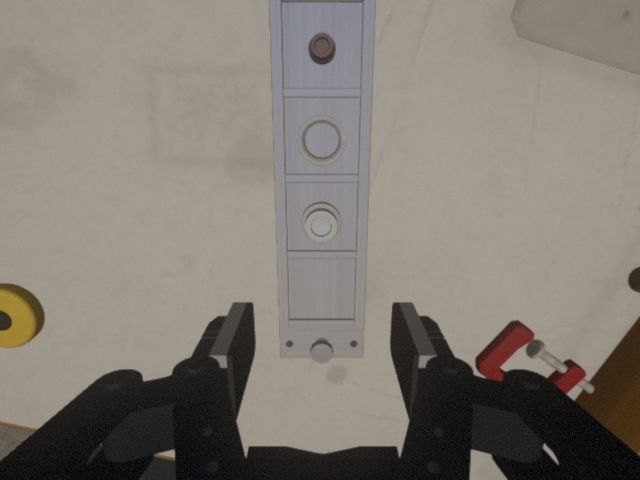

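The wide die stands upright in the middle of the third cell at (321,220). Last is the tall die.

```bash
python3 -m jog '0 0 -0.423 0.0338 -0.33 0 0.6;0 0 -0.423 0.0338 -0.33 0 0.6;0 0 -0.423 0.0338 -0.33 0 0.6;0 0 -0.423 0.0338 -0.33 0 0.6;0 0 -0.423 0.0338 -0.33 0 0.6;0 0 -0.423 0.0338 -0.33 0 0.6;0 0 -0.423 0.0338 -0.33 0 0.6;0 0 -0.423 0.0338 -0.33 0.05 0.6;0 0 -0.423 0.0338 -0.33 0.1 0.6;0 0 -0.423 0.0338 -0.33 0.103 0.6;0 0 -0.423 0.0338 -0.33 0.103 0.6;0 0 -0.423 0.0338 -0.33 0.103 0.6'; python3 -c "
from h import *
plan([.4545,.1867,.0150],.69)"
```

```text
clock: 27.15
position: [0.455, 0.1875, 0.0608]
ee_rot: [0.941, 0.338, 0.001, 0.0]
ft_force: [0.1, 0.6, 0.2]
grip_width: 0.598
grasp_force: 0.0
rv [ 0.0016 -0.0025 -0.0008] d [-0.001   0.0002  0.0458] rows>= 1.0 clock 27.15
```

```bash
python3 -m jog '0 0 0 -0.001 0 0.022 0.6;0 0 0 -0.001 0 0.036 0.6;0 0 0 -0.001 0 0.042 0.6;0 0 0 -0.001 0 0.0458 0.6;0 0 0 -0.001 0 0.0458 0.6;0 0 0 -0.001 0 0.0458 0;0 0 0 -0.001 0 0.0458 0;0 0 0 -0.001 0 0.0458 0;0 0 0 -0.001 0 0.0458 0;0 0 0 -0.001 0 0.0458 0' 35
```

```text
clock: 28.4
position: [0.4532, 0.1868, 0.0136]
ee_rot: [0.941, 0.338, 0.0, 0.0]
ft_force: [-2.6, -0.2, 6.3]
grip_width: 0.273
grasp_force: 34.2
```

```bash
python3 -m jog '0 0 0 0 0 -0.015 0;0 0 0 0 0 -0.05 0;0 0 0 0 0 -0.09 0;0 0 0 0 0 -0.12 0;0 0 0 0 0 -0.12 0'; python3 -c "
from h import *
plan([.4535,-.1553,.045],.2667)"
```

```text
clock: 29.02
position: [0.4542, 0.1873, 0.1358]
ee_rot: [0.941, 0.338, 0.002, 0.001]
ft_force: [0.4, -0.5, -0.9]
grip_width: 0.276
grasp_force: 34.4
rv [ 0.0017 -0.0043  0.4231] d [-0.2189  0.2636  0.0907] rows>= 6.0 clock 29.02
```

```bash
python3 -m jog '0 0 0.423 -0.219 0.2636 0 0;0 0 0.423 -0.219 0.2636 0 0;0 0 0.423 -0.219 0.2636 0 0;0 0 0.423 -0.219 0.2636 0 0;0 0 0.423 -0.219 0.2636 0 0;0 0 0.423 -0.219 0.2636 0 0;0 0 0.423 -0.219 0.2636 0 0;0 0 0.423 -0.219 0.2636 0.05 0;0 0 0.423 -0.219 0.2636 0.09 0;0 0 0.423 -0.219 0.2636 0.09 0;0 0 0.423 -0.219 0.2636 0.09 0;0 0 0.423 -0.219 0.2636 0.09 0'; python3 -c "
from h import *
plan([.4535,-.1553,.0144],.2667)"
```

```text
clock: 30.52
position: [0.453, -0.1561, 0.0448]
ee_rot: [0.991, 0.133, 0.001, 0.001]
ft_force: [-0.6, -0.7, -0.5]
grip_width: 0.279
grasp_force: 34.6
rv [ 0.0019 -0.0021  0.0004] d [ 0.0007 -0.0007  0.0304] rows>= 1.0 clock 30.52
```

```bash
python3 -m jog '0 0 0 0.001 -0.0007 0.015 0;0 0 0 0.001 -0.0007 0.023 0;0 0 0 0.001 -0.0007 0.0275 0;0 0 0 0.001 -0.0007 0.0298 0;0 0 0 0.001 -0.0007 0.0298 0;0 0 0 0.001 -0.0007 0.0298 0'
```

```text
clock: 31.28
position: [0.4526, -0.155, 0.0136]
ee_rot: [0.991, 0.133, -0.0, 0.0]
ft_force: [-2.6, 1.6, 6.1]
grip_width: 0.271
grasp_force: 35.1
```

Light contact. I release and lift away.

```bash
python3 -m jog '0 0 0 0 0 0 0.4;0 0 0 0 0 0 0.6;0 0 0 0 0 0 0.6;0 0 0 0 0 0 0.6;0 0 0 0 0 -0.02 0.6;0 0 0 0 0 -0.07 0.6;0 0 0 0 0 -0.12 0.6;0 0 0 0 0 -0.17 0.6;0 0 0 0 0 -0.17 0.6;0 0 0 0 0 -0.17 0.6'; python3 -c "
from h import *
cv2.imwrite('pics/w7.png',manip.camera('wrist'))"
```

```text
clock: 32.52
position: [0.4522, -0.1551, 0.1827]
ee_rot: [0.991, 0.133, -0.0, 0.0]
ft_force: [0.5, 0.4, -0.9]
grip_width: 0.601
grasp_force: 0.0
```

View pics/w7.png

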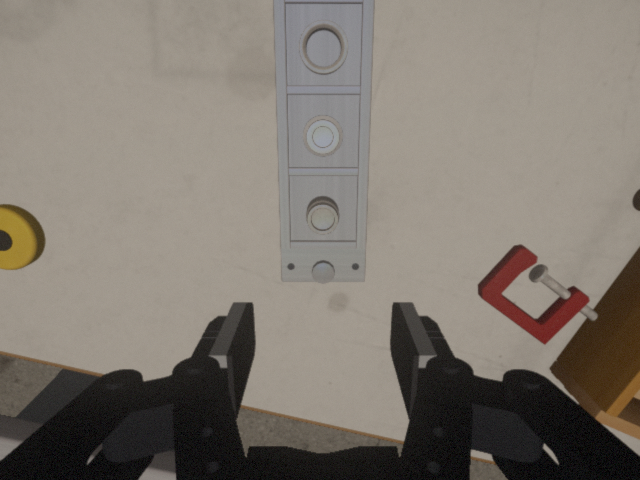

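The tall die is upright in the cell next to the knob at (322,213). The wide die at (323,135) and the ring at (324,48) are where I put them, and the gripper is clear.

```bash
python3 -c "
from workcell import manip
print(manip.hand_in())"
```

```text
the job is handed in; nothing more can be done
None
```

The job is handed in: all four dies stand upright near the middle of their loading-rack cells in reversed order (small farthest from the knob, then ring, wide and tall), moved one at a time starting from the storage rack's knob, with the stray die left alone, at about 33 s on the clock.

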